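Step the pillar candles down the display board

ROBOT

A 6-joint arm with a two-finger parallel gripper is mounted at the origin on a cart in front of the work surface, level with it; the furniture and walls round the work are solid. World frame = base frame: x ahead of the robot, y to its left, z up, the work surface at z = 0. Lengths are in m, angles in rad, forces in N, time in s.
With the tool pointing down it reaches from about 0.325 to 0.775 m from the base axis. Payload 5.5 kg.
Tool frame: the origin (TCP) lies at the very end of the fingers, on their centre line; the grasp point (between the pads) lies 19 mm behind it (r.hold_point_z is the distance from the TCP to the grasp point, in m); z points along the fingers, y is the line along which they close (so a half turn about z gives the same grasp; the last joint's range is limited). The gripper opens to 88 mm and grips with 3 to 60 N. Pads are 20 mm wide; open, the fingers measure 115 mm over their backs; the gripper's body (75 mm by 178 mm) begins 61 mm behind the grasp point.
Start: joints at [1.255, 0.091, 1.231, -0, 1.82, -0.057], TCP at [0.154, 0.58, 0.223] pointing down, gripper open.
Joint ranges: [-2.87, 2.87], [-0.86, 2.18], [0.17, 2.46], [-1.51, 4.65], [0.06, 2.69], [-2.65, 2.65]. Speed limits (rad/s): [2.57, 2.57, 3.01, 3.14, 3.14, 3.14].

INTERFACE

Orientations are given as a unit quaternion [w, x, y, z].
In Python, from plant import sensors, eyes, ticket, r gives the robot as it stands.
- The arm moves only by the tool jog_arm, never from a script. Its argument "commands" is a list of rows, each a list of 7 numbers: the shift along the tool's x, y, z in mm, then the turn, a rotation vector about the tool's x, y, z in degrees, then the opening, from 0 (shut) to 1 (fully open). In form: [[tx, ty, tz, wx, wy, wz, grip], ...]. A call has 1 to 8 rows; each row is the pose to reach, as a shift and turn from the pose commanded when the call began, along the tool's axes at that moment; what a row does not reach only later rows make up. A row lasts 1/8 s, in which the tool goes at most 62.5 mm and 10.7 degrees, less where a joint would pass 70% of its speed; a pose out of reach is approached as far as the arm can. A call with a gripper value outside its range is refused whole. The fingers move at their own pace and stop on an object; the grip force is fixed at half the most. Time passes only in rows, so rows that repeat a pose let the fingers close. It gives the time, the measured TCP pose, the force, the opening and the grip force at its end, in the units of the state.
- sensors.sense(): the state, without advancing time (a new reading comes with each control period).
- eyes.capture(name): name is "side" or "top"; returns the picture (420x560x3 uint8, red, green, blue); there is no depth.
- eyes.camera_model(name): a dict with "fov_y" (degrees; the focal length in pixels is half the picture's height over the tangent of half this angle, whatever the lens; pixels are square), "cx", "cy" (the principal point, pixels), "eye" and "attitude" of the camera in the world. Camera axes: x right, y down, z forward; pixel columns grow to the right and rows downward; lengths in m; the calibration is good to about 2 mm. A picture is of the moment at which its call begins. camera_model takes no time and is no camera call.
- ticket.sign_off(): hands the job in; it is judged then, once.
The state is a dict: "time_s": time; "joint_pos": joint angles; "qd": joint speeds; "joint_torque": joint torques, N m; "position": TCP position; "eef_rot": TCP orientation; "ft_force": force on the tool from outside, world axes, zero at the start; "ft_torque": the same for the moment, N m; "width": opening from 0.0 (shut) to 1.0 (fully open); "grasp_force": force on a finger pad.
Only numpy, scipy, OpenCV 4.12 (cv2) and the standard library are available. Lean on these libraries where they do the work, as an engineer would, in place of code of your own. Each camera call takes 0.05 s, during which the arm holds its last target. There are 200 camera calls.

TASK

Finish the row of beeswax pillar candles on the long wooden display board: the tallest already stands in the recess at one end, and the other three pillars go upright into the recesses beside it, so that the row steps down one after another to the shortest at the far end. The beehive-shaped candle in that far recess does not belong to the set: stand it upright in the middle of the small round dark wooden plate instead. Leave the tallest pillar and the two big black-lidded jars, one green and one pink, where they stand.

Things in the scene. Friction and masses are not known exactly. Their poses are not given: they have to be found in the camera images.
- candle_board: Fixed wooden board, 72 mm (x) by 288 mm (y), top 20 mm above the counter. Four equal round recesses at x = 0, y = -105, -35, 35, 105 mm, each 48 mm across, 8 mm deep (floor 12 mm above the counter): 4 mm play round a candle. At the start one end recess holds the tallest pillar, the other the beehive candle; which end varies. Origin: centre of its underside.
- candle_plate: Fixed round plate of dark wood, 110 mm across, rim 14 mm high; its flat floor, about 80 mm across, lies 8 mm above the counter. Place of the beehive candle. Origin: centre of its underside.
- pillar_130: Plain beeswax pillar candle, a yellow upright cylinder 40 mm across and 130 mm high, with a 7 mm wick on top; the tallest, standing in an end recess of the board at the start (underside 12 mm above the counter); it stays there. Origin: centre of its underside, z up along the candle. About 160 g.
- pillar_105: Plain beeswax pillar candle, a yellow upright cylinder 40 mm across and 105 mm high, with a 7 mm wick on top; the tallest of the three loose pillars, standing on the counter at the start. Origin: centre of its underside, z up along the candle. About 130 g.
- pillar_80: Plain beeswax pillar candle, a yellow upright cylinder 40 mm across and 80 mm high, with a 7 mm wick on top; the middle one of the three loose pillars, standing on the counter at the start. Origin: centre of its underside, z up along the candle. About 100 g.
- pillar_55: Plain beeswax pillar candle, a yellow upright cylinder 40 mm across and 55 mm high, with a 7 mm wick on top; the shortest of the three loose pillars, standing on the counter at the start. Origin: centre of its underside, z up along the candle. About 70 g.
- hive_candle: Beeswax candle shaped like a small beehive: 39 to 40 mm across, straight-sided up to 44 mm, then a dome to 70 mm, ribbed, with a 7 mm wick. Starts in the end recess where the shortest pillar belongs (underside 12 mm above the counter). Origin: centre of its underside, z up. About 75 g.
- jar_green: Lidded jar with a black lid and a green label, 77 mm across, 84 mm high, a bystander standing near the work, to be left alone. Origin: centre of its underside.
- jar_pink: Lidded jar with a black lid and a pink label, 77 mm across, 84 mm high, a bystander standing near the work, to be left alone. Origin: centre of its underside.

How it is judged:
At the end, for the whole second after the job is handed in: The 105, 80 and 55 mm pillars stand released, upright and at rest in the 1st, 2nd and 3rd recess from the tallest (70, 140, 210 mm from it, to 13 mm; on the recess floor to 4 mm), the tallest still in its end recess; the hive candle upright on the round plate within 15 mm of its centre (horizontal distance between pillar_105 and pillar_130 between 0.057 and 0.083 m and x of pillar_105 in the frame of candle_board between -0.01 and 0.01 m and y of pillar_105 in the frame of candle_board between -0.118 and 0.118 m and horizontal distance between pillar_80 and pillar_130 between 0.127 and 0.153 m and x of pillar_80 in the frame of candle_board between -0.01 and 0.01 m and y of pillar_80 in the frame of candle_board between -0.118 and 0.118 m and horizontal distance between pillar_55 and pillar_130 between 0.197 and 0.223 m and x of pillar_55 in the frame of candle_board between -0.01 and 0.01 m and y of pillar_55 in the frame of candle_board between -0.118 and 0.118 m and z of pillar_105 in the frame of candle_board between 0.008 and 0.016 m and z of pillar_80 in the frame of candle_board between 0.008 and 0.016 m and z of pillar_55 in the frame of candle_board between 0.008 and 0.016 m and z of pillar_130 in the frame of candle_board between 0.008 and 0.016 m and horizontal distance between hive_candle and candle_plate below 0.015 m and z of hive_candle in the frame of candle_plate between 0.004 and 0.012 m and angle between each of pillar_105, pillar_80, pillar_55, pillar_130, hive_candle's own z axis and vertical below 0.08 rad and linear speed of each of pillar_105, pillar_80, pillar_55, pillar_130, hive_candle below 0.02 m/s); the robot touches nothing.
It fails at once if the tallest pillar was taken out of its place or knocked (distance of pillar_130 from where it was at the start of the episode above 0.02 m or angle between pillar_130's own z axis and vertical above 0.35 rad).
It fails at once if a lidded jar was disturbed (distance of any of jar_green, jar_pink from where it was at the start of the episode above 0.02 m).
It also fails if it takes over 109 s, if anything falls off the work surface, if the arm or the gripper's body presses on something with over 40 N, if the wrist force passes 120 N, or if a joint passes its speed limit or range.

## Working session

There is one attempt and no reset: what is moved stays moved. The work goes in short steps, Python scripts to look and compute and a tool call to move; the robot and the scene stay as the last step left them, time stands still between calls to the robot, and variables do not carry over. Pictures are saved under pics/ and viewed, at most 14 in all, crops included, and the job is handed in when it is done.

Besides the shell and the picture viewer there is one more tool, called after "Request:" by a JSON object that holds its "api" and its "payload", one argument or row to a line. jog_arm: Moves the arm, as the interface text tells. Its arguments: {"type":"object","properties":{"commands":{"type":"array"}},"required":["commands"]}

```bash
mkdir -p pics; python3 - <<'E'
from plant import sensors, eyes, r
import cv2
for n in("side","top"):
    cv2.imwrite(f"pics/{n}0.png",eyes.capture(n)[:,:,::-1]); print(eyes.camera_model(n))
s=sensors.sense();print(s["position"],s["eef_rot"],s["time_s"],s["width"])
E
```

```text
{'fov_y': 51.373675373768464, 'cx': 273.73267191146596, 'cy': 216.7906082155067, 'eye': array([0.47771923, 0.94938091, 0.55443751]), 'attitude': array([ 0.01837903, -0.0152719 ,  0.85870668, -0.51190997])}
{'fov_y': 55.402458550443185, 'cx': 282.76361978862445, 'cy': 204.25305761184222, 'eye': array([0.4524668 , 0.01309233, 0.92737525]), 'attitude': array([ 0.01572711, -0.70105231,  0.71232247, -0.02958068])}
[0.15348707 0.57977082 0.22162411] [-1.57410789e-04  1.29043683e-01  9.91638529e-01 -8.54894747e-04] 0.1 0.9960855825205067
```

View pics/side0.png

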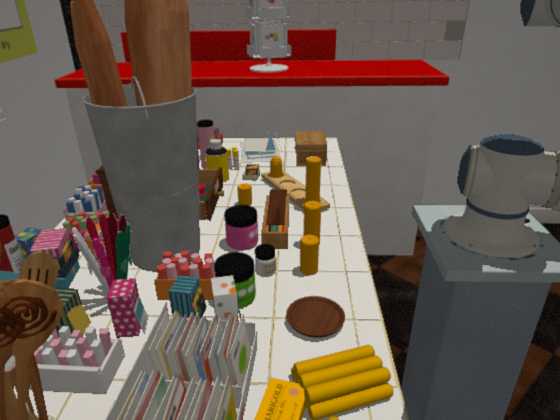

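View pics/top0.png

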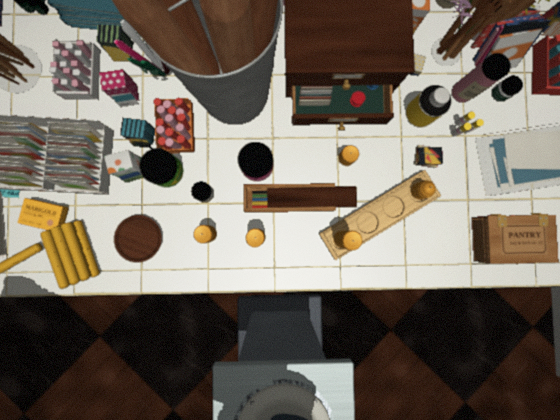

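Robot side is at the bottom of the top view. There are loose pillars at top-view (204,233), (255,237) and (348,155), the tallest at (350,241), the hive at (426,187) and the plate at (138,238). Next I measure them.

```bash
cat > h.py <<'E'
import numpy as np, cv2
from scipy.spatial.transform import Rotation as R
from plant import sensors, eyes, r
C={n:eyes.camera_model(n) for n in("side","top")}
def cam(n):
    c=C[n];q=c["attitude"];return c,R.from_quat([q[1],q[2],q[3],q[0]]).as_matrix(),210/np.tan(np.radians(c["fov_y"]/2))
def ray(n,u,v,z):
    c,M,f=cam(n);d=M@[(u-c["cx"])/f,(v-c["cy"])/f,1];return c["eye"]+d*(z-c["eye"][2])/d[2]
def proj(n,p):
    c,M,f=cam(n);q=M.T@(np.array(p)-c["eye"]);return np.array([c["cx"]+f*q[0]/q[2],c["cy"]+f*q[1]/q[2]])
def blobs(im,lo,hi,amin=60):
    m=cv2.inRange(cv2.cvtColor(im,cv2.COLOR_RGB2HSV),lo,hi)
    n,l,st,ce=cv2.connectedComponentsWithStats(m);return m,l,[(i,*st[i],*ce[i].round(1)) for i in range(1,n) if st[i][4]>amin]
E
python3 - <<'E'
from h import *
S=cv2.imread("pics/side0.png")[:,:,::-1];T=cv2.imread("pics/top0.png")[:,:,::-1]
for n,im in(("side",S),("top",T)):
    m,l,b=blobs(im,(14,190,100),(26,255,255))
    print(n,*[tuple(map(float,x)) for x in b],sep="\n")
a=cv2.resize(T[140:270,110:450],None,fx=2.3,fy=2.3,interpolation=cv2.INTER_CUBIC)
b=cv2.resize(S[140:290,200:380],None,fx=1.9,fy=1.9,interpolation=cv2.INTER_CUBIC)
o=np.zeros((299+285,800,3),np.uint8);o[:299,:782]=a;o[299:,:342]=b
cv2.imwrite("pics/crop.png",o[:,:,::-1])
# projections of hypotheses
for nm,u,v in(("A",204,233),("B",255,237),("C",348,155),("T",350,241)):
    for h in(.055,.08,.105,.142):
        p=ray("top",u,v,h);print(nm,h,p.round(3),"top",proj("side",p).round(),"bot",proj("side",[*p[:2],0]).round())
E
```

```text
side
(3.0, 206.0, 149.0, 25.0, 32.0, 343.0, 219.0, 163.4)
(5.0, 271.0, 156.0, 12.0, 22.0, 174.0, 276.5, 166.6)
(6.0, 301.0, 157.0, 21.0, 118.0, 1335.0, 312.5, 217.6)
(16.0, 238.0, 184.0, 13.0, 21.0, 200.0, 245.2, 193.5)
(33.0, 156.0, 279.0, 18.0, 20.0, 185.0, 163.0, 288.3)
(34.0, 199.0, 280.0, 13.0, 19.0, 147.0, 205.4, 288.4)
(41.0, 67.0, 306.0, 22.0, 26.0, 184.0, 78.1, 318.1)
(42.0, 255.0, 346.0, 135.0, 74.0, 4860.0, 322.0, 382.0)
(50.0, 309.0, 383.0, 84.0, 37.0, 1222.0, 350.3, 400.6)
(51.0, 228.0, 394.0, 7.0, 26.0, 88.0, 231.9, 407.0)
top
(1.0, 414.0, 113.0, 21.0, 13.0, 90.0, 422.9, 120.2)
(15.0, 418.0, 181.0, 17.0, 18.0, 118.0, 425.5, 189.5)
(17.0, 20.0, 199.0, 69.0, 89.0, 1841.0, 59.9, 246.0)
(32.0, 73.0, 221.0, 25.0, 55.0, 369.0, 85.6, 247.7)
(44.0, 0.0, 244.0, 41.0, 28.0, 280.0, 18.9, 257.2)
A 0.055 [0.449 0.167 0.055] top [308. 249.] bot [307. 270.]
A 0.08 [0.449 0.163 0.08 ] top [308. 238.] bot [307. 269.]
A 0.105 [0.449 0.158 0.105] top [308. 226.] bot [307. 268.]
A 0.142 [0.449 0.152 0.142] top [308. 209.] bot [307. 266.]
B 0.055 [0.438 0.057 0.055] top [311. 223.] bot [311. 243.]
B 0.08 [0.438 0.056 0.08 ] top [311. 214.] bot [311. 243.]
B 0.105 [0.439 0.054 0.105] top [311. 204.] bot [310. 243.]
B 0.142 [0.439 0.053 0.142] top [312. 189.] bot [310. 242.]
C 0.055 [ 0.615 -0.15   0.055] top [245. 186.] bot [246. 204.]
C 0.08 [ 0.611 -0.146  0.08 ] top [246. 179.] bot [247. 205.]
C 0.105 [ 0.606 -0.141  0.105] top [247. 171.] bot [249. 206.]
C 0.142 [ 0.599 -0.134  0.142] top [249. 159.] bot [251. 207.]
T 0.055 [ 0.426 -0.15   0.055] top [313. 187.] bot [313. 205.]
T 0.08 [ 0.427 -0.145  0.08 ] top [314. 179.] bot [313. 205.]
T 0.105 [ 0.427 -0.14   0.105] top [314. 171.] bot [313. 206.]
T 0.142 [ 0.428 -0.133  0.142] top [314. 159.] bot [312. 207.]
```

View pics/crop.png

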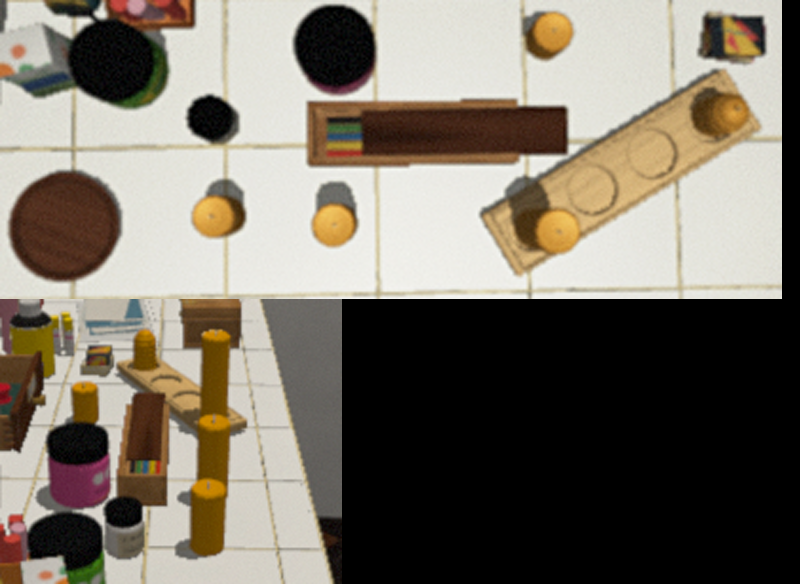

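Side view tops at rows ~240, 205 and 185 match A (204,233) = 80, B (255,237) = 105 and C (348,155) = 55. The crop also shows the board corners and two empty recesses clearly. Now I refine these.

```bash
cat >> h.py <<'E'
def disc(im,u,v,w=14,smin=90,vmin=165):
    """centre of the bright top face near u,v in top view"""
    u,v=int(u),int(v);p=cv2.resize(im[v-w:v+w+1,u-w:u+w+1],None,fx=8,fy=8,interpolation=cv2.INTER_CUBIC)
    m=cv2.inRange(cv2.cvtColor(p,cv2.COLOR_RGB2HSV),(10,smin,vmin),(28,255,255))
    m=cv2.morphologyEx(m,cv2.MORPH_CLOSE,np.ones((15,15)));c=max(cv2.findContours(m,0,1)[0],key=cv2.contourArea)
    (x,y),a,_=cv2.fitEllipse(cv2.convexHull(c));return (x+.5)/8-.5+u-w,(y+.5)/8-.5+v-w,np.array(a)/8
def yaw():
    q=sensors.sense()["eef_rot"];y=R.from_quat([*q[1:],q[0]]).as_matrix()[:,1];return np.degrees(np.arctan2(y[1],y[0]))
def delta(x,y,z,yw=None):
    """shift (mm, tool axes) and turn (rotvec deg) from measured pose to a tool-down pose"""
    s=sensors.sense();q=s["eef_rot"];M=R.from_quat([*q[1:],q[0]]);yw=np.radians(yaw() if yw is None else yw)
    Y=np.array([np.cos(yw),np.sin(yw),0]);Z=np.array([0,0,-1.]);N=R.from_matrix(np.c_[np.cross(Y,Z),Y,Z])
    return (M.inv().apply(np.array([x,y,z])-s["position"])*1e3).round(1).tolist(),(M.inv()*N).as_rotvec(degrees=True).round(1).tolist()
E
python3 - <<'E'
from h import *
T=cv2.imread("pics/top0.png")[:,:,::-1]
for nm,u,v,h in(("80",204,233,.08),("105",255,237,.105),("55",348,155,.055),("130",351,240,.142)):
    a=disc(T,u,v);p=ray("top",a[0],a[1],h);print(nm,np.round(a[:2],1),a[2].round(1),"exp d",40e-3*cam("top")[2]/(.927-h),p.round(4))
f=lambda x,y:(110+(x+.5)/2.3-.5,140+(y+.5)/2.3-.5)
K=[ray("top",*f(*c),.02)[:2] for c in((482,212),(522,274),(760,126),(722,69))];print("corners",np.round(K,3),"c",np.mean(K,0).round(4))
for c in((592,190),(652,154)):print("recess",ray("top",*f(*c),.02).round(4))
d=(K[2]+K[3]-K[0]-K[1])/2;print("row",np.linalg.norm(d),np.degrees(np.arctan2(d[1],d[0])))
g=cv2.cvtColor(T,cv2.COLOR_RGB2GRAY)
print(cv2.HoughCircles(cv2.resize(g[205:275,105:175],None,fx=4,fy=4,interpolation=cv2.INTER_CUBIC),cv2.HOUGH_GRADIENT,1,200,param1=100,param2=20,minRadius=70,maxRadius=115))
m=cv2.inRange(g[205:275,105:175],0,110);c=max(cv2.findContours(m,0,1)[0],key=cv2.contourArea);e=cv2.fitEllipse(c);print(e,ray("top",e[0][0]+105,e[0][1]+205,.012))
print("drawer",ray("top",345,125,.1),"hive tip",ray("top",427,188,.085), "box",ray("top",250,212,.05))
print(yaw())
E
```

```text
80 [202.  233.8] [17.5 18. ] exp d 18.888793714089612 [0.447  0.1672 0.08  ]
105 [254.4 237.6] [18.2 18.5] exp d 19.463270408557058 [0.4376 0.0556 0.105 ]
55 [350.5 153.1] [16.2 16.9] exp d 18.34725719705723 [ 0.6193 -0.1561  0.055 ]
130 [351.2 238.4] [23.6 40.2] exp d 20.38064748513873 [ 0.4335 -0.136   0.142 ]
corners [[ 0.446 -0.087]
 [ 0.385 -0.125]
 [ 0.527 -0.367]
 [ 0.585 -0.331]] c [ 0.4861 -0.2274]
recess [ 0.4664 -0.1965  0.02  ]
recess [ 0.5011 -0.2574  0.02  ]
row 0.28054309335149363 -59.934100639440345
[[[131.5 135.5  95.1]]]
((32.750816345214844, 32.853431701660156), (45.35331344604492, 48.18390655517578), 50.100563049316406) [0.43983308 0.32451645 0.012     ]
drawer [ 0.67068657 -0.13743882  0.1       ] hive tip [ 0.53638915 -0.31184571  0.085     ] box [0.4927249  0.06754197 0.05      ]
75.17133112344457
```

```bash
python3 - <<'E'
from h import *
print(delta(.42,.1,.23,45),delta(.536,-.315,.18,30))
E
```

```text
([-380.4, -395.6, -7.7], [-0.1, 0.0, 30.2]) ([-598.8, -767.0, 42.9], [-0.1, 0.0, 45.2])
```

Request:
{"api": "jog_arm", "payload": {
  "commands": [
    [-380,-395,-8,0,0,30,0.7],
    [-380,-395,-8,0,0,30,0.7],
    [-380,-395,-8,0,0,30,0.7],
    [-380,-395,-8,0,0,30,0.7],
    [-380,-395,-8,0,0,30,0.7],
    [-380,-395,-8,0,0,30,0.7],
    [-380,-395,-8,0,0,30,0.7],
    [-380,-395,-8,0,0,30,0.7]
  ]
}}

```text
time_s: 1.1
position: [0.3969, 0.1411, 0.2297]
eef_rot: [0.0, 0.381, 0.924, 0.0]
ft_force: [0.9, 1.3, -0.7]
width: 0.699
grasp_force: 0.0
```

```bash
python3 - <<'E'
from h import *
print(sensors.sense()["position"],yaw(),delta(.536,-.315,.18,30))
E
```

```text
[0.39685519 0.14111624 0.22972864] 45.18050228898868 ([-420.2, -225.5, 49.7], [0.0, -0.0, 15.2])
```

Request:
{"api": "jog_arm", "payload": {
  "commands": [
    [-420,-225,50,0,0,15,0.7],
    [-420,-225,50,0,0,15,0.7],
    [-420,-225,50,0,0,15,0.7],
    [-420,-225,50,0,0,15,0.7],
    [-420,-225,50,0,0,15,0.7],
    [-420,-225,50,0,0,15,0.7],
    [-420,-225,50,0,0,15,0.7],
    [-420,-225,50,0,0,15,0.7]
  ]
}}

```text
time_s: 2.1
position: [0.5355, -0.3152, 0.1783]
eef_rot: [-0.001, 0.499, 0.866, -0.0]
ft_force: [0.5, 0.6, 0.6]
width: 0.702
grasp_force: 0.0
```

Request:
{"api": "jog_arm", "payload": {
  "commands": [
    [0,0,0,0,0,0,0.7],
    [0,0,0,0,0,0,0.7]
  ]
}}

```text
time_s: 2.35
position: [0.5355, -0.312, 0.1795]
eef_rot: [-0.001, 0.499, 0.867, 0.0]
ft_force: [0.5, -0.2, 1.3]
width: 0.701
grasp_force: 0.0
```

```bash
python3 - <<'E'
from h import *
print(sensors.sense()["position"],yaw(),delta(.536,-.315,.18,30))
for n in("side","top"): cv2.imwrite(f"pics/{n}1.png",eyes.capture(n)[:,:,::-1])
S=cv2.imread("pics/side1.png");T=cv2.imread("pics/top1.png")
o=np.zeros((420,800,3),np.uint8);o[:,:400]=cv2.resize(S[120:225,220:320],(400,420));o[:,400:]=cv2.resize(T[140:245,355:455],(400,420));cv2.imwrite("pics/c1.png",o)
E
```

```text
[ 0.53548838 -0.31204364  0.17954472] 30.171311046405137 ([-2.8, -1.0, -0.5], [-0.0, -0.1, 0.2])
```

View pics/c1.png

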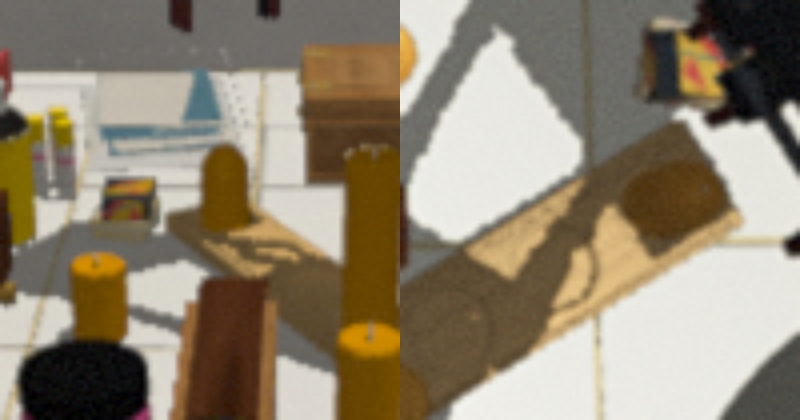

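Hive at crop centre column 225, with the fingers straddling it at 180 and 268, so it is aligned. I descend, close and lift.

Request:
{"api": "jog_arm", "payload": {
  "commands": [
    [-2,-1,60,0,0,0,0.7],
    [-2,-1,110,0,0,0,0.7],
    [-2,-1,152,0,0,0,0.7],
    [-2,-1,152,0,0,0,0.7],
    [-2,-1,152,0,0,0,0.7]
  ]
}}

```text
time_s: 3.08
position: [0.5368, -0.3148, 0.0306]
eef_rot: [0.001, 0.498, 0.867, -0.0]
ft_force: [-0.3, 0.3, -0.2]
width: 0.699
grasp_force: 0.0
```

Request:
{"api": "jog_arm", "payload": {
  "commands": [
    [0,0,0,0,0,0,0.35],
    [0,0,0,0,0,0,0.35],
    [0,0,0,0,0,0,0.3],
    [0,0,0,0,0,0,0.3],
    [0,0,0,0,0,0,0.3]
  ]
}}

```text
time_s: 3.7
position: [0.5363, -0.3152, 0.0292]
eef_rot: [0.001, 0.499, 0.867, -0.0]
ft_force: [-1.3, 1.0, 5.2]
width: 0.439
grasp_force: 30.0
```

Request:
{"api": "jog_arm", "payload": {
  "commands": [
    [0,0,-50,0,0,0,0.3],
    [0,0,-110,0,0,0,0.3],
    [0,0,-165,0,0,0,0.3],
    [0,0,-165,0,0,0,0.3]
  ]
}}

```text
time_s: 4.2
position: [0.5375, -0.316, 0.1993]
eef_rot: [0.005, 0.499, 0.867, -0.0]
ft_force: [-0.0, 0.1, -0.8]
width: 0.439
grasp_force: 30.0
```

```bash
python3 - <<'E'
from h import *
s=sensors.sense();print(s["position"],s["grasp_force"],s["ft_force"],yaw(),delta(.44,.3245,.19,30))
E
```

```text
[ 0.53747541 -0.31598787  0.1993249 ] 29.99974905869749 [-0.04505811  0.10749036 -0.76883901] 30.169776555421304 ([602.8, 237.6, 5.0], [0.3, 0.5, 0.2])
```

Request:
{"api": "jog_arm", "payload": {
  "commands": [
    [38,15,3,0,0,0,0.3],
    [90,35,3,0,0,0,0.3],
    [142,56,3,0,0,0,0.3],
    [194,76,3,0,0,0,0.3],
    [246,97,3,0,0,0,0.3],
    [298,117,3,0,0,0,0.3],
    [350,138,3,0,0,0,0.3],
    [400,158,3,0,0,0,0.3]
  ]
}}

```text
time_s: 5.2
position: [0.4702, 0.112, 0.1879]
eef_rot: [-0.001, 0.499, 0.867, -0.001]
ft_force: [0.5, -0.2, -1.1]
width: 0.438
grasp_force: 30.0
```

Request:
{"api": "jog_arm", "payload": {
  "commands": [
    [52,20,2,0,0,0,0.3],
    [104,40,2,0,0,0,0.3],
    [150,59,2,0,0,0,0.3],
    [185,72,2,0,0,0,0.3],
    [203,79,2,0,0,0,0.3],
    [203,79,2,0,0,0,0.3],
    [203,79,2,0,0,0,0.3]
  ]
}}

```text
time_s: 6.08
position: [0.438, 0.3244, 0.1876]
eef_rot: [0.0, 0.499, 0.866, -0.001]
ft_force: [-1.3, -1.1, -1.0]
width: 0.441
grasp_force: 30.0
```

```bash
python3 - <<'E'
from h import *
s=sensors.sense();print(s["position"],s["grasp_force"],yaw(),delta(.44,.3245,.026,30))
E
```

```text
[0.43798631 0.32435765 0.18756029] 29.999962436031637 30.107834802807123 ([-0.8, 1.9, 161.6], [-0.0, 0.0, 0.1])
```

Request:
{"api": "jog_arm", "payload": {
  "commands": [
    [-1,2,50,0,0,0,0.3],
    [-1,2,105,0,0,0,0.3],
    [-1,2,145,0,0,0,0.3],
    [-1,2,155,0,0,0,0.3],
    [-1,2,159,0,0,0,0.3],
    [-1,2,162,0,0,0,0.3],
    [-1,2,162,0,0,0,0.3]
  ]
}}

```text
time_s: 6.95
position: [0.4407, 0.3261, 0.0275]
eef_rot: [0.001, 0.499, 0.867, 0.001]
ft_force: [-0.0, -0.1, 0.0]
width: 0.435
grasp_force: 30.0
```

Still ~2 mm up; lower until contact, then open and rise.

Request:
{"api": "jog_arm", "payload": {
  "commands": [
    [0,-1,1,0,0,0,0.3],
    [0,-1,2,0,0,0,0.3],
    [0,-1,2.5,0,0,0,0.3],
    [0,-1,2.5,0,0,0,0.3]
  ]
}}

```text
time_s: 7.45
position: [0.4392, 0.3255, 0.0252]
eef_rot: [0.0, 0.499, 0.867, 0.001]
ft_force: [-1.9, -2.8, 7.0]
width: 0.439
grasp_force: 30.0
```

Request:
{"api": "jog_arm", "payload": {
  "commands": [
    [0,0,0,0,0,0,0.6],
    [0,0,0,0,0,0,0.7],
    [0,0,0,0,0,0,0.7],
    [0,0,-40,0,0,0,0.7],
    [0,0,-95,0,0,0,0.7],
    [0,0,-150,0,0,0,0.7],
    [0,0,-150,0,0,0,0.7]
  ]
}}

```text
time_s: 8.32
position: [0.441, 0.3265, 0.1795]
eef_rot: [0.002, 0.499, 0.867, 0.005]
ft_force: [0.6, 0.3, -1.1]
width: 0.702
grasp_force: 0.0
```

```bash
python3 - <<'E'
from h import *
print(sensors.sense()["position"],yaw(),delta(.4376,.0556,.19,90))
E
```

```text
[0.44095    0.32647643 0.17954812] 30.174734215987744 ([-232.5, -138.9, -12.0], [0.5, 0.3, -59.8])
```

Request:
{"api": "jog_arm", "payload": {
  "commands": [
    [-62,-32,-12,0,0,0,0.65],
    [-124,-64,-12,0,0,0,0.65],
    [-180,-95,-12,0,0,0,0.65],
    [-220,-118,-12,0,0,0,0.65],
    [-232,-139,-12,0,0,0,0.65],
    [-232,-139,-12,0,0,0,0.65],
    [-232,-139,-12,0,0,0,0.65],
    [-232,-139,-12,0,0,0,0.65]
  ]
}}

```text
time_s: 9.32
position: [0.4356, 0.0558, 0.185]
eef_rot: [-0.0, 0.498, 0.867, -0.0]
ft_force: [0.3, 0.0, 0.1]
width: 0.652
grasp_force: 0.0
```

```bash
python3 - <<'E'
from h import *
print(sensors.sense()["position"],yaw(),delta(.4376,.0556,.062,30))
T=eyes.capture("top");S=eyes.capture("side")
o=np.zeros((400,800,3),np.uint8);o[:,:400]=cv2.resize(S[170:350,260:440],(400,400));o[:,400:]=cv2.resize(T[190:290,90:190],(400,400));cv2.imwrite("pics/c2.png",o[:,:,::-1])
E
```

```text
[0.4355594  0.05581923 0.18498805] 30.27158712254208 ([-1.3, 1.7, 123.0], [-0.0, -0.0, 0.3])
```

View pics/c2.png

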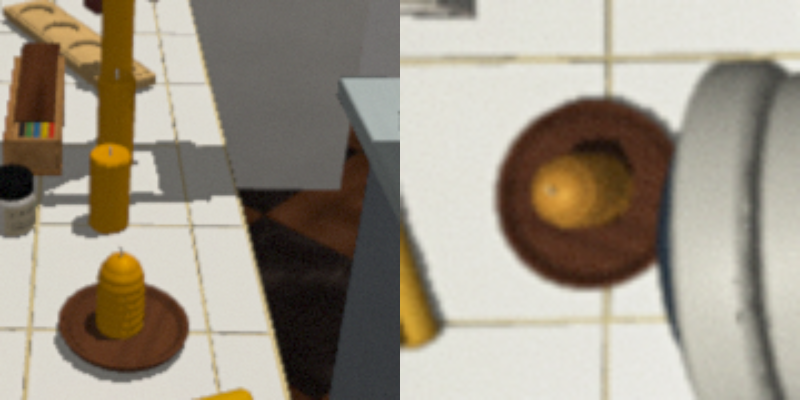

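The hive stands upright, central on the plate: plate centre (123,325), hive base about (120,327). Next is the 105.

Request:
{"api": "jog_arm", "payload": {
  "commands": [
    [-1,1.5,20,0,0,0,0.65],
    [-1,1.5,70,0,0,0,0.65],
    [-1,1.5,123,0,0,0,0.65],
    [-1,1.5,123,0,0,0,0.65],
    [-1,1.5,123,0,0,0,0.65]
  ]
}}

```text
time_s: 10.05
position: [0.4379, 0.0548, 0.0638]
eef_rot: [0.001, 0.499, 0.867, 0.0]
ft_force: [-0.1, -0.1, 2.3]
width: 0.653
grasp_force: 0.0
```

Request:
{"api": "jog_arm", "payload": {
  "commands": [
    [0,0,0,0,0,0,0.5],
    [0,0,0,0,0,0,0.35],
    [0,0,0,0,0,0,0.3],
    [0,0,0,0,0,0,0.3]
  ]
}}

```text
time_s: 10.55
position: [0.4384, 0.0547, 0.0644]
eef_rot: [0.001, 0.499, 0.867, 0.001]
ft_force: [0.2, -0.9, 5.4]
width: 0.449
grasp_force: 30.0
```

Request:
{"api": "jog_arm", "payload": {
  "commands": [
    [0,0,-50,0,0,0,0.3],
    [0,0,-105,0,0,0,0.3],
    [0,0,-158,0,0,0,0.3],
    [0,0,-158,0,0,0,0.3]
  ]
}}

```text
time_s: 11.05
position: [0.4389, 0.0547, 0.2255]
eef_rot: [0.004, 0.499, 0.867, 0.002]
ft_force: [0.3, -0.1, -1.6]
width: 0.452
grasp_force: 30.0
```

```bash
python3 - <<'E'
from h import *
print(sensors.sense()["position"],yaw(),delta(.4663,-.1967,.22,30))
E
```

```text
[0.43885704 0.0547016  0.22553591] 30.17150279778487 ([-231.1, -102.7, 5.7], [0.4, 0.2, 0.2])
```

Request:
{"api": "jog_arm", "payload": {
  "commands": [
    [-30,-13,-10,0,0,0,0.3],
    [-75,-33,-10,0,0,0,0.3],
    [-120,-53,-10,0,0,0,0.3],
    [-165,-73,-10,0,0,0,0.3],
    [-205,-91,-8,0,0,0,0.3],
    [-231,-103,0,0,0,0,0.3],
    [-231,-103,0,0,0,0,0.3],
    [-231,-103,0,0,0,0,0.3]
  ]
}}

```text
time_s: 12.05
position: [0.464, -0.1961, 0.2195]
eef_rot: [-0.001, 0.499, 0.867, 0.0]
ft_force: [-0.2, -0.4, -1.7]
width: 0.45
grasp_force: 30.0
```

```bash
python3 - <<'E'
from h import *
s=sensors.sense();print(s["position"],yaw(),delta(.4663,-.1967,.100,30))
E
```

```text
[ 0.46400208 -0.19610845  0.21951616] 30.17791052747479 ([-1.9, 1.8, 119.5], [-0.0, -0.1, 0.2])
```

Request:
{"api": "jog_arm", "payload": {
  "commands": [
    [-2,2,40,0,0,0,0.3],
    [-2,2,90,0,0,0,0.3],
    [-2,2,120,0,0,0,0.3],
    [-2,2,122,0,0,0,0.3],
    [-2,2,122,0,0,0,0.3]
  ]
}}

```text
time_s: 12.68
position: [0.4677, -0.1971, 0.1001]
eef_rot: [0.001, 0.498, 0.867, 0.0]
ft_force: [-0.3, -0.5, -0.6]
width: 0.453
grasp_force: 30.0
```

```bash
python3 - <<'E'
from h import *
s=sensors.sense();print(s["position"],yaw(),delta(.4663,-.1967,.0764,30))
T=eyes.capture("top");S=eyes.capture("side")
o=np.zeros((500,800,3),np.uint8);o[:,:400]=cv2.resize(S[130:230,250:330],(400,500));o[:,400:]=cv2.resize(T[170:270,330:410],(400,500));cv2.imwrite("pics/c3.png",o[:,:,::-1])
E
```

```text
[ 0.46769745 -0.19713092  0.10005983] 30.23052646616827 ([1.1, -1.0, 23.7], [0.1, 0.1, 0.2])
```

View pics/c3.png

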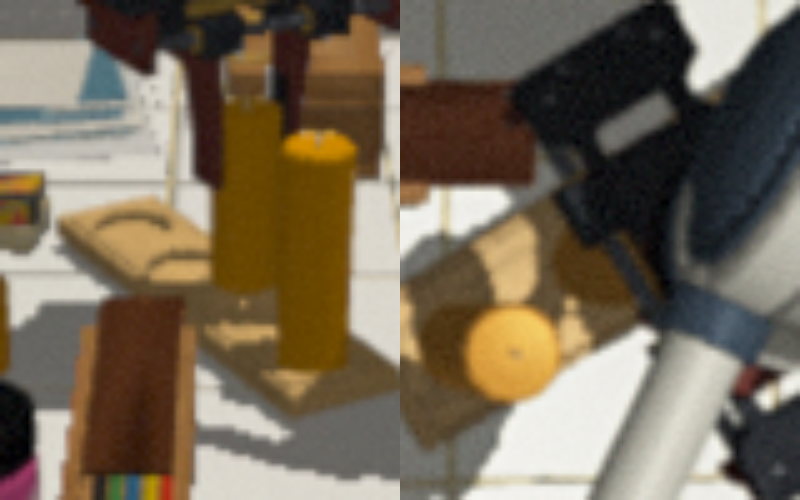

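The held 105 hangs over its recess; in the side crop its base is about (245,285), and it leans hardly at all. Lower slowly.

Request:
{"api": "jog_arm", "payload": {
  "commands": [
    [1,-1,8,0,0,0,0.3],
    [1,-1,14,0,0,0,0.3],
    [1,-1,17,0,0,0,0.3],
    [1,-1,20,0,0,0,0.3],
    [1,-1,22,0,0,0,0.3],
    [1,-1,23,0,0,0,0.3],
    [1,-1,23,0,0,0,0.3]
  ]
}}

```text
time_s: 13.65
position: [0.4658, -0.1974, 0.0764]
eef_rot: [0.0, 0.499, 0.867, -0.0]
ft_force: [-1.8, 1.5, 4.4]
width: 0.452
grasp_force: 30.0
```

Request:
{"api": "jog_arm", "payload": {
  "commands": [
    [0,0,0,0,0,0,0.5],
    [0,0,0,0,0,0,0.6],
    [0,0,0,0,0,0,0.65],
    [0,0,-30,0,0,0,0.65],
    [0,0,-80,0,0,0,0.65],
    [0,0,-130,0,0,0,0.65],
    [0,0,-130,0,0,0,0.65]
  ]
}}

```text
time_s: 14.52
position: [0.4673, -0.198, 0.2105]
eef_rot: [0.004, 0.499, 0.867, 0.0]
ft_force: [0.6, 0.1, 0.7]
width: 0.651
grasp_force: 0.0
```

```bash
python3 - <<'E'
from h import *
s=sensors.sense();print(s["position"],yaw(),delta(.447,.1672,.17,30))
E
```

```text
[ 0.46731807 -0.19797979  0.21054061] 30.177008348685153 ([326.2, 165.8, 39.0], [0.3, 0.4, 0.2])
```

Request:
{"api": "jog_arm", "payload": {
  "commands": [
    [50,25,0,0,0,0,0.65],
    [105,53,0,0,0,0,0.65],
    [160,81,0,0,0,0,0.65],
    [215,109,0,0,0,0,0.65],
    [270,137,20,0,0,0,0.65],
    [315,160,39,0,0,0,0.65],
    [326,166,39,0,0,0,0.65],
    [326,166,39,0,0,0,0.65]
  ]
}}

```text
time_s: 15.52
position: [0.4451, 0.1682, 0.1657]
eef_rot: [-0.0, 0.498, 0.867, -0.001]
ft_force: [0.2, -0.2, -0.3]
width: 0.651
grasp_force: 0.0
```

```bash
python3 - <<'E'
from h import *
s=sensors.sense();print(s["position"],yaw(),delta(.447,.1672,.042,30))
T=eyes.capture("top");S=eyes.capture("side")
o=np.zeros((500,800,3),np.uint8);o[:,:400]=cv2.resize(S[130:290,250:378],(400,500));o[:,400:]=cv2.resize(T[170:270,330:410],(400,500));cv2.imwrite("pics/c4.png",o[:,:,::-1])
a=disc(T,362,220,w=11);print(np.round(a[0:2],1),a[2],ray("top",a[0],a[1],.117))
E
```

```text
[0.44506956 0.16820972 0.16571234] 30.26100617314747 ([-1.8, 1.3, 123.7], [-0.1, 0.0, 0.3])
[355.3 224.5] [13.00319195 24.85431099] [ 0.46084736 -0.14984181  0.117     ]
```

View pics/c4.png

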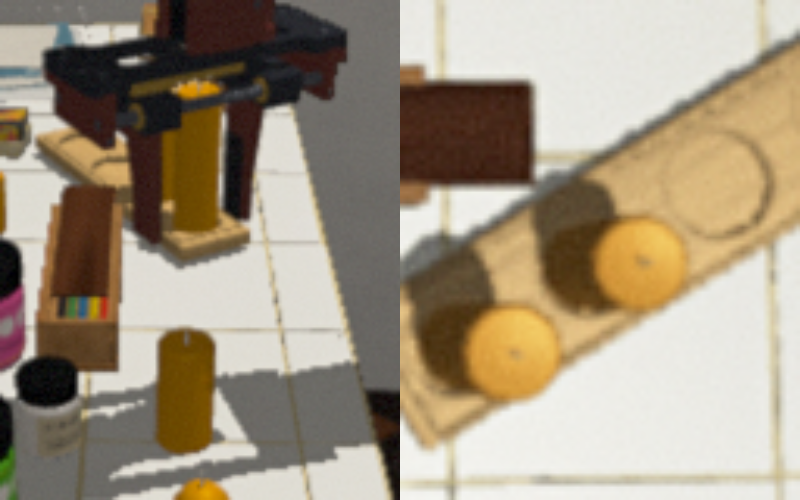

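The 105 is seated upright: its top is at crop (640,262), and the next recess is at (720,183). Now the 80.

Request:
{"api": "jog_arm", "payload": {
  "commands": [
    [-2,1,20,0,0,0,0.65],
    [-2,1,70,0,0,0,0.65],
    [-2,1,119,0,0,0,0.65],
    [-2,1,119,0,0,0,0.65],
    [-2,1,119,0,0,0,0.65]
  ]
}}

```text
time_s: 16.25
position: [0.448, 0.1664, 0.0489]
eef_rot: [0.001, 0.499, 0.867, 0.001]
ft_force: [-0.3, -0.6, 0.3]
width: 0.653
grasp_force: 0.0
```

Request:
{"api": "jog_arm", "payload": {
  "commands": [
    [0,0,0,0,0,0,0.5],
    [0,0,0,0,0,0,0.35],
    [0,0,0,0,0,0,0.3],
    [0,0,0,0,0,0,0.3],
    [0,0,0,0,0,0,0.3]
  ]
}}

```text
time_s: 16.88
position: [0.4482, 0.1671, 0.0492]
eef_rot: [0.001, 0.499, 0.867, 0.001]
ft_force: [-0.3, 0.0, 5.7]
width: 0.453
grasp_force: 29.9
```

Request:
{"api": "jog_arm", "payload": {
  "commands": [
    [0,0,-50,0,0,0,0.3],
    [0,0,-105,0,0,0,0.3],
    [0,0,-165,0,0,0,0.3],
    [0,0,-165,0,0,0,0.3]
  ]
}}

```text
time_s: 17.38
position: [0.4491, 0.1675, 0.2186]
eef_rot: [0.004, 0.499, 0.867, 0.004]
ft_force: [-0.2, 0.5, -1.4]
width: 0.452
grasp_force: 29.9
```

```bash
python3 - <<'E'
from h import *
print(sensors.sense()["position"],yaw(),delta(.5013,-.2573,.2,30))
E
```

```text
[0.44905423 0.16753203 0.2185525 ] 30.18571903327137 ([-393.5, -168.6, 17.8], [0.6, 0.1, 0.2])
```

Request:
{"api": "jog_arm", "payload": {
  "commands": [
    [-40,-17,0,0,0,0,0.3],
    [-92,-39,0,0,0,0,0.3],
    [-145,-62,0,0,0,0,0.3],
    [-200,-86,0,0,0,0,0.3],
    [-255,-109,0,0,0,0,0.3],
    [-310,-133,0,0,0,0,0.3],
    [-355,-152,0,0,0,0,0.3],
    [-385,-165,0,0,0,0,0.3]
  ]
}}

```text
time_s: 18.38
position: [0.4974, -0.2509, 0.2102]
eef_rot: [-0.001, 0.499, 0.866, -0.0]
ft_force: [0.4, 0.6, -1.3]
width: 0.451
grasp_force: 29.9
```

Request:
{"api": "jog_arm", "payload": {
  "commands": [
    [-8,-3,0,0,0,0,0.3],
    [-8,-3,30,0,0,0,0.3],
    [-8,-3,80,0,0,0,0.3],
    [-8,-3,120,0,0,0,0.3],
    [-8,-3,130,0,0,0,0.3],
    [-8,-3,130,0,0,0,0.3]
  ]
}}

```text
time_s: 19.12
position: [0.4995, -0.2566, 0.0825]
eef_rot: [-0.0, 0.498, 0.867, 0.0]
ft_force: [-1.0, -1.1, -0.4]
width: 0.452
grasp_force: 29.9
```

```bash
python3 - <<'E'
from h import *
print(sensors.sense()["position"],yaw(),delta(.5013,-.2573,.0612,30))
E
```

```text
[ 0.49948095 -0.25664166  0.08251315] 30.21691576062904 ([-1.5, 1.2, 21.3], [-0.0, -0.0, 0.2])
```

Request:
{"api": "jog_arm", "payload": {
  "commands": [
    [-1,1,6,0,0,0,0.3],
    [-1,1,11,0,0,0,0.3],
    [-1,1,15,0,0,0,0.3],
    [-1,1,18,0,0,0,0.3],
    [-1,1,20,0,0,0,0.3],
    [-1,1,21,0,0,0,0.3],
    [-1,1,21,0,0,0,0.3]
  ]
}}

```text
time_s: 20.0
position: [0.5009, -0.2578, 0.0615]
eef_rot: [0.0, 0.499, 0.867, -0.0]
ft_force: [0.2, -0.8, -0.8]
width: 0.452
grasp_force: 29.9
```

Request:
{"api": "jog_arm", "payload": {
  "commands": [
    [0,0,1,0,0,0,0.3],
    [0,0,1,0,0,0,0.5],
    [0,0,1,0,0,0,0.6],
    [0,0,1,0,0,0,0.65],
    [0,0,-30,0,0,0,0.65],
    [0,0,-80,0,0,0,0.65],
    [0,0,-130,0,0,0,0.65],
    [0,0,-130,0,0,0,0.65]
  ]
}}

```text
time_s: 21.0
position: [0.5026, -0.2586, 0.1971]
eef_rot: [0.005, 0.499, 0.867, -0.0]
ft_force: [-0.4, -0.0, -0.9]
width: 0.649
grasp_force: 0.0
```

```bash
python3 - <<'E'
from h import *
print(sensors.sense()["position"],yaw(),delta(.6185,-.155,.17,80))
E
```

```text
[ 0.50255257 -0.25864901  0.19708135] 30.175192197330208 ([31.5, 152.2, 27.5], [0.0, 0.5, -49.8])
```

Request:
{"api": "jog_arm", "payload": {
  "commands": [
    [8,38,0,0,0,-10,0.65],
    [16,76,0,0,0,-20,0.65],
    [24,114,0,0,0,-30,0.65],
    [31,140,5,0,0,-40,0.65],
    [32,152,15,0,0,-50,0.65],
    [32,152,27,0,0,-60,0.65],
    [32,152,27,0,0,-60,0.65],
    [32,152,27,0,0,-60,0.65]
  ]
}}

```text
time_s: 22.0
position: [0.6159, -0.1537, 0.164]
eef_rot: [-0.0, 0.0, 1.0, 0.0]
ft_force: [0.4, -0.0, 0.6]
width: 0.658
grasp_force: 0.0
```

```bash
python3 - <<'E'
from h import *
print(sensors.sense()["position"],yaw(),delta(.6185,-.155,.027,90))
T=eyes.capture("top");S=eyes.capture("side")
o=np.zeros((500,800,3),np.uint8);o[:,:400]=cv2.resize(S[110:230,180:276],(400,500));o[:,400:]=cv2.resize(T[80:260,310:454],(400,500));cv2.imwrite("pics/c5.png",o[:,:,::-1])
E
```

```text
[ 0.61592547 -0.15372033  0.16403854] 89.96509828541757 ([-2.7, -1.3, 137.0], [0.0, -0.0, -0.0])
```

View pics/c5.png

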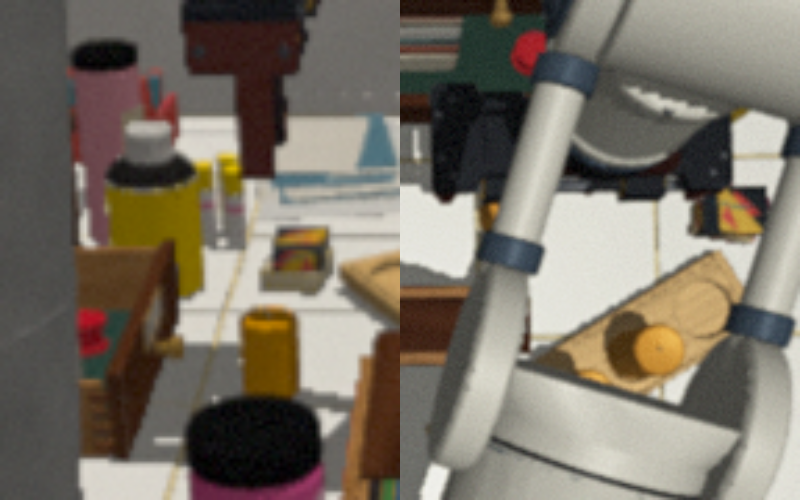

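The 55 is clear of the drawer front, which is about its own height; the 80 stands seated at crop (658,350). I descend on the 55.

Request:
{"api": "jog_arm", "payload": {
  "commands": [
    [-2.5,-1,30,0,0,0,0.65],
    [-2.5,-1,80,0,0,0,0.65],
    [-2.5,-1,120,0,0,0,0.65],
    [-2.5,-1,134,0,0,0,0.65],
    [-2.5,-1,134,0,0,0,0.65]
  ]
}}

```text
time_s: 22.72
position: [0.6185, -0.1547, 0.0305]
eef_rot: [-0.0, -0.001, 1.0, 0.0]
ft_force: [-0.5, -0.1, -0.1]
width: 0.65
grasp_force: 0.0
```

Request:
{"api": "jog_arm", "payload": {
  "commands": [
    [0,0,0,0,0,0,0.5],
    [0,0,0,0,0,0,0.35],
    [0,0,0,0,0,0,0.3],
    [0,0,0,0,0,0,0.3],
    [0,0,0,0,0,0,0.3]
  ]
}}

```text
time_s: 23.35
position: [0.6199, -0.155, 0.0328]
eef_rot: [0.002, -0.001, 1.0, -0.001]
ft_force: [0.3, -0.1, 6.1]
width: 0.453
grasp_force: 30.0
```

Request:
{"api": "jog_arm", "payload": {
  "commands": [
    [0,0,-50,0,0,0,0.3],
    [0,0,-105,0,0,0,0.3],
    [0,0,-150,0,0,0,0.3],
    [0,0,-150,0,0,0,0.3]
  ]
}}

```text
time_s: 23.85
position: [0.6204, -0.1551, 0.1864]
eef_rot: [0.004, -0.002, 1.0, -0.001]
ft_force: [0.9, -0.2, -1.0]
width: 0.453
grasp_force: 30.0
```

```bash
python3 - <<'E'
from h import *
print(sensors.sense()["position"],yaw(),delta(.5365,-.318,.18,30))
E
```

```text
[ 0.62042193 -0.15511611  0.18635085] 90.17121091038634 ([84.5, -162.6, 6.0], [0.1, 0.5, 60.2])
```

Request:
{"api": "jog_arm", "payload": {
  "commands": [
    [14,-27,0,0,0,10,0.3],
    [28,-54,0,0,0,20,0.3],
    [42,-81,0,0,0,30,0.3],
    [56,-108,0,0,0,40,0.3],
    [70,-135,0,0,0,50,0.3],
    [84,-162,6,0,0,60,0.3],
    [84,-162,6,0,0,60,0.3],
    [84,-162,6,0,0,60,0.3]
  ]
}}

```text
time_s: 24.85
position: [0.5351, -0.3161, 0.1733]
eef_rot: [-0.001, 0.498, 0.867, 0.0]
ft_force: [-0.4, 0.3, -0.7]
width: 0.452
grasp_force: 30.0
```

```bash
python3 - <<'E'
from h import *
print(sensors.sense()["position"],yaw(),delta(.5365,-.318,.068,30))
E
```

```text
[ 0.53512055 -0.31612947  0.17327492] 30.309388310196606 ([-2.5, 0.3, 105.3], [-0.0, -0.1, 0.3])
```

Request:
{"api": "jog_arm", "payload": {
  "commands": [
    [-2,0,40,0,0,0,0.3],
    [-2,0,85,0,0,0,0.3],
    [-2,0,105,0,0,0,0.3],
    [-2,0,105,0,0,0,0.3]
  ]
}}

```text
time_s: 25.35
position: [0.5358, -0.3174, 0.0679]
eef_rot: [-0.002, 0.498, 0.867, 0.0]
ft_force: [-0.4, 0.0, 0.1]
width: 0.449
grasp_force: 30.0
```

```bash
python3 - <<'E'
from h import *
print(sensors.sense()["position"],yaw(),delta(.5365,-.318,.0445,30))
E
```

```text
[ 0.53577679 -0.31738363  0.06787887] 30.268727880012687 ([-1.0, 0.3, 23.4], [-0.1, -0.2, 0.3])
```

Request:
{"api": "jog_arm", "payload": {
  "commands": [
    [-1,0,8,0,0,0,0.3],
    [-1,0,13,0,0,0,0.3],
    [-1,0,17,0,0,0,0.3],
    [-1,0,20,0,0,0,0.3],
    [-1,0,22,0,0,0,0.3],
    [-1,0,23,0,0,0,0.3],
    [-1,0,23,0,0,0,0.3]
  ]
}}

```text
time_s: 26.22
position: [0.5366, -0.3195, 0.0464]
eef_rot: [-0.0, 0.499, 0.867, -0.0]
ft_force: [-0.4, -0.1, -1.0]
width: 0.448
grasp_force: 30.0
```

Request:
{"api": "jog_arm", "payload": {
  "commands": [
    [0,0,1,0,0,0,0.3],
    [0,0,2,0,0,0,0.3],
    [0,0,3,0,0,0,0.3],
    [0,0,3,0,0,0,0.3]
  ]
}}

```text
time_s: 26.72
position: [0.5368, -0.3196, 0.0448]
eef_rot: [0.0, 0.499, 0.867, -0.0]
ft_force: [-2.5, 2.2, 5.2]
width: 0.45
grasp_force: 30.0
```

Request:
{"api": "jog_arm", "payload": {
  "commands": [
    [0,0,0,0,0,0,0.5],
    [0,0,0,0,0,0,0.6],
    [0,0,0,0,0,0,0.65],
    [0,0,-30,0,0,0,0.65],
    [0,0,-80,0,0,0,0.65],
    [0,0,-130,0,0,0,0.65],
    [0,0,-180,0,0,0,0.65],
    [0,0,-180,0,0,0,0.65]
  ]
}}

```text
time_s: 27.72
position: [0.5381, -0.3204, 0.2295]
eef_rot: [0.005, 0.499, 0.867, -0.0]
ft_force: [0.1, -0.4, 0.6]
width: 0.649
grasp_force: 0.0
```

Request:
{"api": "jog_arm", "payload": {
  "commands": [
    [55,0,0,0,0,0,0.65],
    [110,0,0,0,0,0,0.65],
    [165,0,0,0,0,0,0.65],
    [220,0,0,0,0,0,0.65],
    [275,0,0,0,0,0,0.65],
    [330,0,0,0,0,0,0.65],
    [330,0,0,0,0,0,0.65],
    [330,0,0,0,0,0,0.65]
  ]
}}

```text
time_s: 28.72
position: [0.3708, -0.0343, 0.2225]
eef_rot: [-0.0, 0.498, 0.867, -0.0]
ft_force: [-1.0, 0.2, -0.3]
width: 0.648
grasp_force: 0.0
```

```bash
python3 - <<'E'
from h import *
print(sensors.sense()["position"])
T=eyes.capture("top");S=eyes.capture("side")
o=np.zeros((600,800,3),np.uint8);o[:,:400]=cv2.resize(S[130:340,230:370],(400,600));o[:300,400:]=cv2.resize(T[165:255,330:450],(400,300));o[300:,400:]=cv2.resize(T[195:285,90:210],(400,300));cv2.imwrite("pics/c6.png",o[:,:,::-1])
E
```

```text
[ 0.37083843 -0.03433458  0.22250035]
```

View pics/c6.png

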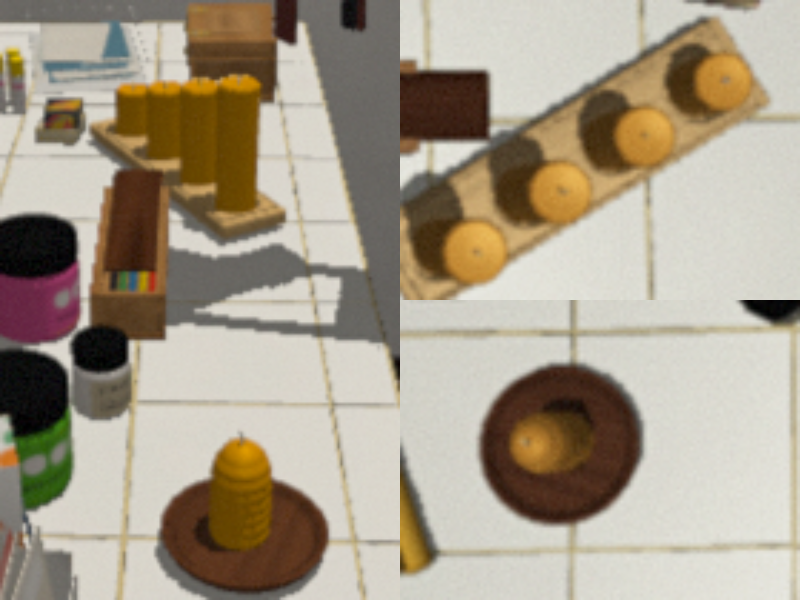

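All four pillars stand upright and stepped in the recesses: wicks at (475,250), (560,190), (644,135) and (724,80) in the top crop. The hive is within a few mm of the plate centre (561,443), and the arm is clear.

```bash
python3 -c "
from plant import ticket
print(ticket.sign_off())"
```

```text
the job is handed in; nothing more can be done
None
```

The 105, 80 and 55 mm pillars stand in order beside the tallest and the hive candle is upright near the middle of the round plate; I handed the job in at about 29 s, and it returned no verdict.

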